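Load a module into the third gap of the burn-in rack

TASK

With a fingertip, run the yellow-tabbed shuttle along its rail from its parking end at the left, counting only the empty gaps in the row of bays, and stop it with the blue module in line with the third gap. Then push the blue module off the shuttle into that gap until it is fully home and the brass catch has sprung up behind it. Only push: never lift the module, and leave the grey modules and everything else on the bench alone.

Things in the scene. Friction and masses are not known exactly. Their poses are not given: they have to be found in the camera images.
- rack: Burn-in rack, fixed, 372 wide (y) x 232 deep x 74 high, turned up to 0.15 rad. Origin under the middle of its base; +x away from the robot into the bays, +y to the robot's left along the rail. Base plate: top 14 above the bench, near edge at rack x = -118. Low grey supply box (58 high) at its left end, rack x +21 to +103, y above +128. All lengths here in mm.
- bay1 (a point): Leftmost of six bays open towards the robot; bays 2 to 6 follow to the right, 48 apart (rack y = +96, +48, 0, -48, -96, -144). This point: where a module's underside centre lies when fully home, rack x = +40, 40 above the bench. A bay is 39 wide between black dividers, 27 high above its floor, with rounded noses from rack x = +6. The floor's front edge: rack x = -20.
- bay6 (a point): The same point of the rightmost bay. Two bays, different each time, hold grey modules; the four empty ones are the gaps. Each gap has an orange contact block at its back, face at rack x = +82 (the hard stop), whose three brass pins stand 6 proud on weak springs (0.8 to 2.5 N).
- shuttle_deck (a point): Middle of the upper face of the shuttle's deck, 40 above the bench, rack x = -66; axes as the rack's. Aluminium deck 90 (x) x 51, level with the bay floors and open towards them; side cheeks 10 high, 39 apart; lip 4.5 high at the robot's side. Slides along rack y only, 1.2 N friction plus light damping, stays where left, cannot be lifted. Starts parked at the left, rack y 135 to 147.
- left_tab (a point): Middle of the outer face of the shuttle's left yellow finger tab: an upright plate 34 long (x), outer face 36 left of the deck's middle, from 35 to 66 above the bench. The mirror-image tab on the right is for pushing back. The guide rail runs under the shuttle along rack y at rack x = -66, its top 24 above the bench.
- blue_module: The module to load: blue finned case 80 long (x) x 36 wide x 44 high, 0.3 to 0.55 kg, loose, with a flat black face plate towards the robot. Origin: centre of its underside; +x points to the bays. Starts on the shuttle between the cheeks. Fully home its origin is at rack x = +38 to +42, its face plate just behind the catch.
- grey_module_a: A module already plugged in: pale grey finned case with the same black face plate and size; loose, origin at the centre of its underside, at rack x = +40 in one of the six bays. Leave it.
- grey_module_b: The other grey module, the same, in another of the bays. Leave it.
- catch1 (a joint): Brass spring catch in the floor of bay 1 (numbered from the robot's left), 16 mm wide: a ramp from rack x = -15 rising to 4 mm, square rear face at rack x = -2. Value in m: 0 = up; a module sliding over it presses it down to about 0.004 (1 to 1.5 N); back to 0 when the face plate has passed it.
- catch2 (a joint): Brass spring catch in the floor of bay 2 (numbered from the robot's left), 16 mm wide: a ramp from rack x = -15 rising to 4 mm, square rear face at rack x = -2. Value in m: 0 = up; a module sliding over it presses it down to about 0.004 (1 to 1.5 N); back to 0 when the face plate has passed it.
- catch3 (a joint): Brass spring catch in the floor of bay 3 (numbered from the robot's left), 16 mm wide: a ramp from rack x = -15 rising to 4 mm, square rear face at rack x = -2. Value in m: 0 = up; a module sliding over it presses it down to about 0.004 (1 to 1.5 N); back to 0 when the face plate has passed it.
- catch4 (a joint): Brass spring catch in the floor of bay 4 (numbered from the robot's left), 16 mm wide: a ramp from rack x = -15 rising to 4 mm, square rear face at rack x = -2. Value in m: 0 = up; a module sliding over it presses it down to about 0.004 (1 to 1.5 N); back to 0 when the face plate has passed it.
- catch5 (a joint): Brass spring catch in the floor of bay 5 (numbered from the robot's left), 16 mm wide: a ramp from rack x = -15 rising to 4 mm, square rear face at rack x = -2. Value in m: 0 = up; a module sliding over it presses it down to about 0.004 (1 to 1.5 N); back to 0 when the face plate has passed it.
- catch6 (a joint): Brass spring catch in the floor of bay 6 (numbered from the robot's left), 16 mm wide: a ramp from rack x = -15 rising to 4 mm, square rear face at rack x = -2. Value in m: 0 = up; a module sliding over it presses it down to about 0.004 (1 to 1.5 N); back to 0 when the face plate has passed it.
- ipa_bottle: Bystander on the bench: white bottle, blue cap and band, 60 dia x 136 tall mm; origin at the centre of its underside.
- flux_bottle: Bystander on the bench: small white bottle, green band, black cap with a needle, 33 dia x 94 tall mm; origin at the centre of its underside.
- tip_cup: Bystander on the bench: clear cup, 62 dia x 62 tall mm; origin at the centre of its underside.
- kapton_tape: Bystander on the bench: roll of amber tape lying flat, 68 dia x 12 mm; origin at the centre of its underside.
- screwdriver_a: Bystander on the bench: red-handled screwdriver lying flat, 146 long mm; origin at the centre of its underside.
- tweezers: Bystander on the bench: black tweezers lying flat, 124 long mm; origin at the centre of its underside.
- wick_reel: Bystander on the bench: small flat reel, pink with blue core, 38 dia x 11 mm; origin at the centre of its underside.
Things that resemble listed ones, but are neither listed nor needed, are in the scene too. What is shaped like the grey_module_a but pink or red is not meant. Leave any red look-alike of the blue_module alone.

How it is judged:
By the outcome, as a careful person would: the job done as asked, in the order asked, and still so for the second after the job is handed in, with the robot touching nothing.
It also fails if it takes over 48 s, if anything falls off the work surface, if the arm or the gripper's body presses on something with over 40 N, if the wrist force passes 120 N, or if a joint passes its speed limit or range.

ROBOT

A 6-joint arm with a two-finger parallel gripper is mounted at the origin on a cart in front of the work surface, level with it; the furniture and walls round the work are solid. World frame = base frame: x ahead of the robot, y to its left, z up, the work surface at z = 0. Lengths are in m, angles in rad, forces in N, time in s.
With the tool pointing down it reaches from about 0.35 to 0.975 m from the base axis. Payload 4.9 kg.
Tool frame: the origin (TCP) lies midway between the tips of the shut fingers; the grasp point (between the pads) lies ctrl.grip_depth behind it (ctrl.grip_depth is the distance from the TCP to the grasp point, in m); z points along the fingers, y is the line along which they close (so a half turn about z gives the same grasp; the last joint's range is limited). The gripper opens to 85 mm and grips with 20 to 120 N. Pads are 22 mm wide; open, the fingers measure 114 mm over their backs; the gripper's body (76 mm by 85 mm) begins 54 mm behind the grasp point. The pads swing forward as they close: fully open they stand 13 mm farther back than shut.
Start: joints at [-1.238, 0.053, 1.613, -0, 1.476, -0.119], TCP at [0.273, -0.562, 0.231] pointing down, gripper open.
Joint ranges: [-3.01, 3.01], [-1.01, 2.22], [0.06, 2.58], [-1.02, 4.17], [0.09, 2.62], [-3.14, 3.14]. Speed limits (rad/s): [2.57, 2.57, 3.14, 3.14, 3.14, 3.14].

INTERFACE

Orientations are given as a rotation vector (axis times angle).
In Python, from station import ctrl, get_image, camera_model gives the robot as it stands. The module is installed in compiled form; this text tells all that it offers.
- The arm moves only by the shell command python3 -m crank 'ROWS' [FORCE]. ROWS is JSON, a list of rows, each a list of 7 numbers: the shift along the tool's x, y, z in mm, then the turn, a rotation vector about the tool's x, y, z in rad, then the opening, from -1 (shut) to 1 (fully open). A call has exactly 10 rows; each row shifts and turns the commanded pose from where the row before left it, along the tool's axes as they then stand; what a row does not reach is not made up. A row lasts 1/12 s, in which the tool goes at most 41.7 mm and 7.16 degrees, less where a joint would pass 70% of its speed; a pose out of reach is approached as far as the arm can. A call with a gripper value outside its range is refused whole. The fingers move at their own pace and stop on an object; FORCE is the grip in N (left out, the last holds). Time passes only in rows, so rows that do not move let the fingers close, or fill a call up. It gives the time, the measured TCP pose, the force, the opening and the grip force at its end, in the units of the state.
- ctrl.get_obs(): the state, without advancing time (a new reading comes with each control period).
- get_image(name): name is "scene" or "top" or "wrist"; returns the picture (400x640x3 uint8, red, green, blue); there is no depth.
- camera_model(name): a dict with "vertical_fov" (degrees; the focal length in pixels is half the picture's height over the tangent of half this angle, whatever the lens; pixels are square), "cx", "cy" (the principal point, pixels), "R" (3x3) and "t" (3): a world point X has camera coordinates R X + t; the wrist camera has in their place "hand_eye" (4x4, takes a point from camera to tool coordinates, whose origin is the TCP and whose axes are the flange's). Camera axes: x right, y down, z forward; pixel columns grow to the right and rows downward; lengths in m; the calibration is good to about 2 mm. A picture is of the moment at which its call begins: read the wrist's pose just before it. camera_model takes no time and is no camera call.
- ctrl.finish_job(): hands the job in; it is judged then, once.
The state is a dict: "t": time; "q": joint angles; "dq": joint speeds; "effort": joint torques, N m; "tool_pos": TCP position; "tool_rot": TCP orientation; "contact_force": force on the tool from outside, world axes, zero at the start; "wrist_torque": the same for the moment, N m; "opening": finger opening in m; "grip_force": force on a finger pad.
Only numpy, scipy, OpenCV 4.12 (cv2) and the standard library are available. Lean on these libraries where they do the work, as an engineer would, in place of code of your own. Each camera call takes 0.05 s, during which the arm holds its last target. There are 200 camera calls.

## Working session

There is one attempt and no reset: what is moved stays moved. The work goes in short steps, Python scripts to look and compute and a shell command to move; the robot and the scene stay as the last step left them, time stands still between calls to the robot, and variables do not carry over. Pictures are saved under pics/ and viewed, at most 10 in all, crops included, and the job is handed in when it is done.

```bash
mkdir -p pics; python3 - <<'E'
from station import ctrl,get_image,camera_model
import cv2
for n in("scene","top"):
    im=get_image(n); cv2.imwrite(f"pics/{n}0.png",im[:,:,::-1]); m=camera_model(n); print(n,m)
print(camera_model("wrist"),ctrl.grip_depth)
o=ctrl.get_obs();print(o)
E
```

```text
scene {'vertical_fov': 57.94567932167864, 'cx': 314.19169790270064, 'cy': 196.88037811148996, 'R': array([[-0.66992743, -0.74229767, -0.01383505],
       [-0.51916973,  0.4817116 , -0.70598635],
       [ 0.53071652, -0.46577688, -0.7080903 ]]), 't': array([0.33879479, 0.31635085, 0.9465352 ])}
top {'vertical_fov': 43.00627556160352, 'cx': 318.5454136112595, 'cy': 202.86458059111163, 'R': array([[ 0.02892802, -0.99947736,  0.01442832],
       [-0.9977052 , -0.02975471, -0.06081941],
       [ 0.06121693, -0.01263583, -0.9980445 ]]), 't': array([-0.04237918,  0.51253488,  1.79200808])}
{'vertical_fov': 68.74936672117363, 'cx': 323.3141127818928, 'cy': 194.65179535076956, 'hand_eye': array([[-4.13592639e-04, -9.48810464e-01, -3.15845741e-01,
         8.13038041e-02],
       [ 9.99999914e-01, -3.94381867e-04, -1.24741150e-04,
         1.27571849e-03],
       [-6.20812459e-06, -3.15845766e-01,  9.48810546e-01,
        -1.42336694e-01],
       [ 0.00000000e+00,  0.00000000e+00,  0.00000000e+00,
         1.00000000e+00]])} 0.0187
{'t': 0.1, 'q': array([-1.23802655e+00,  5.32826939e-02,  1.61414819e+00,  2.24051886e-05,
        1.47601322e+00, -1.18982055e-01]), 'dq': array([-0.00059513, -0.00107631, -0.0034493 ,  0.00020195, -0.0001775 ,
       -0.00143089]), 'effort': array([ 7.19594791e-04, -3.94909930e+01, -3.71361959e+01, -8.99270435e-05,
        3.95462950e-03,  4.00642335e-06]), 'tool_pos': array([ 0.27266995, -0.56175898,  0.2301961 ]), 'tool_rot': array([-3.05999520e+00, -7.03175347e-01,  2.75287054e-04]), 'contact_force': array([ 0.02129443, -0.45741589, -0.19225661]), 'wrist_torque': array([ 0.01413873,  0.02532839, -0.02101205]), 'grip_force': 0.0, 'opening': 0.08520150183052912}
```

View pics/top0.png

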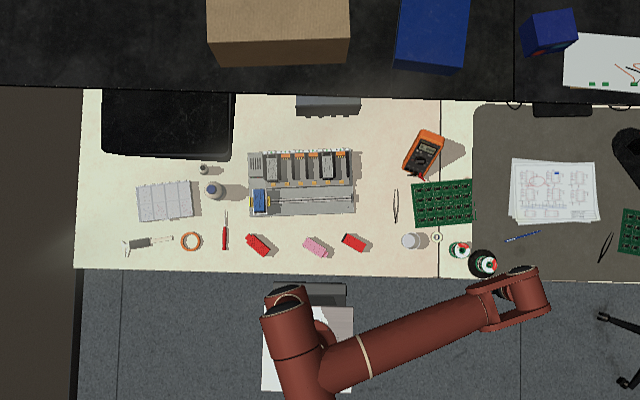

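View pics/scene0.png

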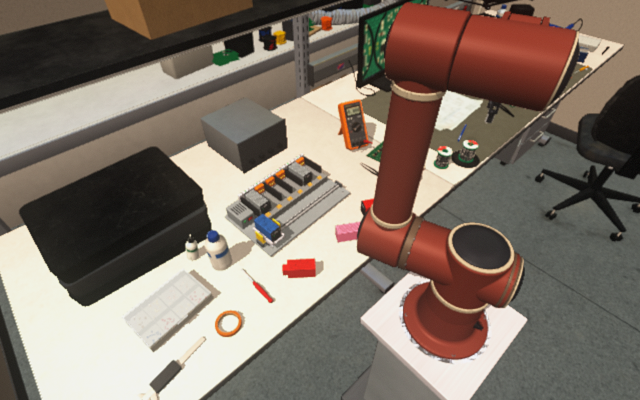

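The top view shows the rack at about (302,183), the blue module on the shuttle at (260,200), and grey modules at about (272,168) and (328,165). The red look-alikes at (258,245) and (353,242) and the pink one at (316,246) are lying on the bench, so I'll ignore them. I'll check this in a close crop.

```bash
python3 - <<'E'
import cv2
im=cv2.imread("pics/top0.png")[140:225,235:365]
cv2.imwrite("pics/c1.png",cv2.resize(im,None,fx=6,fy=6,interpolation=cv2.INTER_CUBIC))
E
```

```text
(no output)
```

View pics/c1.png

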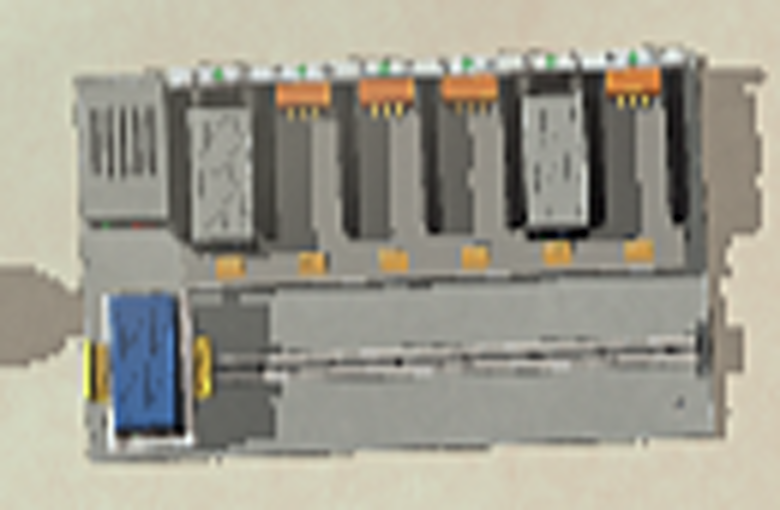

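The crop shows orange blocks in bays 2, 3, 4 and 6, and grey modules in bays 1 (220,175) and 5 (557,165). The third gap is therefore bay 4, at rack y = -48. Next I'll work out the rack pose from the catches.

```bash
cat > h.py <<'E'
import numpy as np, cv2
from scipy.spatial.transform import Rotation as Ro
from station import ctrl,get_image,camera_model
def cam(n,o=None):
    m=camera_model(n); f=200/np.tan(np.radians(m["vertical_fov"]/2))
    if n!="wrist": R=np.array(m["R"]).T; c=-R@np.array(m["t"])
    else:
        H=np.array(m["hand_eye"]); T=Ro.from_rotvec(o["tool_rot"]).as_matrix()
        R=T@H[:3,:3]; c=T@H[:3,3]+o["tool_pos"]
    return f,m["cx"],m["cy"],R,c
def ray(n,uv,z,o=None):
    f,cx,cy,R,c=cam(n,o); out=[]
    for u,v in uv:
        d=R@np.array([(u-cx)/f,(v-cy)/f,1]); out.append(c+d*(z-c[2])/d[2])
    return np.array(out)
def proj(n,X,o=None):
    f,cx,cy,R,c=cam(n,o); p=(np.atleast_2d(X)-c)@R; return np.c_[cx+f*p[:,0]/p[:,2],cy+f*p[:,1]/p[:,2]]
class Rack:
    def __init__(s,x,y,th): s.o=np.array([x,y]);s.th=th;c,n=np.cos(th),np.sin(th);s.R=np.array([[c,-n],[n,c]])
    def w(s,x,y): return s.o+s.R@np.array([x,y])
    def r(s,p): return s.R.T@(np.asarray(p)[:2]-s.o)
def fit(loc,W):
    loc=np.array(loc,float);W=np.array(W)[:,:2];a=loc-loc.mean(0);b=W-W.mean(0)
    th=np.arctan2((a[:,0]*b[:,1]-a[:,1]*b[:,0]).sum(),(a*b).sum());k=Rack(0,0,th)
    o=W.mean(0)-k.R@loc.mean(0);k=Rack(*o,th);print("rack",o,th,"res mm",np.round([(k.r(w)-l)*1e3 for w,l in zip(W,loc)],1).tolist());return k
def delta(o,target,xdir=None):
    T=Ro.from_rotvec(o["tool_rot"]).as_matrix()
    print("move mm tool",np.round(T.T@(np.array(target)-o["tool_pos"])*1e3,1))
    if xdir is not None:
        G=np.array([[np.cos(xdir),np.sin(xdir),0],[np.sin(xdir),-np.cos(xdir),0],[0,0,-1]]).T
        print("turn",np.round(Ro.from_matrix(T.T@G).as_rotvec(),3)); print("tool x yaw",np.arctan2(T[1,0],T[0,0]))
E
python3 - <<'E'
from h import *
s=lambda a:[((u+.5)/6-.5+235,(v+.5)/6-.5+140) for u,v in a]
ys=[.096,.048,0,-.048,-.096,-.144]
A=ray("top",s([(230,265),(312,263),(394,260),(475,257),(558,253),(639,250)]),.042)
B=ray("top",s([(88,460),(720,436)]),.014)
k=fit([(-.0085,y) for y in ys]+[(-.118,.186),(-.118,-.186)],list(A)+list(B))
S=ray("top",s([(97,372),(205,367)]),.066)
print("tabs",[k.r(p)*1e3 for p in S])
print("ipa base",ray("top",[(214,190)],.136))
o=ctrl.get_obs()
p=k.w(-.066,.141+.036+.045); print(p); delta(o,[*p,.20],k.th)
E
```

```text
rack [0.58901179 0.03968874] 0.0699916629479967 res mm [[0.6, 0.3], [-0.1, 0.3], [-0.2, 0.3], [-0.3, 0.8], [0.1, 0.0], [-0.0, 0.5], [0.5, 0.4], [-0.5, -2.6]]
tabs [array([-69.12871999, 173.26952433]), array([-68.73600458, 111.08564051])]
ipa base [[0.53861204 0.32237825 0.136     ]]
[0.50764792 0.25652951]
move mm tool [ 568.6 -633.6   31.5]
turn [-0.002  0.     0.382]
tool x yaw 0.4517494638184678
```

```bash
python3 -m crank '[[0,0,0,0,0,0.0955,-1],[0,0,0,0,0,0.0955,-1],[0,0,0,0,0,0.0955,-1],[0,0,0,0,0,0.0955,-1],[11.2,-30,0,0,0,0,-1],[11.2,-30,0,0,0,0,-1],[11.2,-30,0,0,0,0,-1],[11.2,-30,0,0,0,0,-1],[11.2,-30,0,0,0,0,-1],[11.2,-30,0,0,0,0,-1]]'
python3 -m crank '[[11.2,-30,0,0,0,0,-1],[11.2,-30,0,0,0,0,-1],[11.2,-30,0,0,0,0,-1],[11.2,-30,0,0,0,0,-1],[11.2,-30,0,0,0,0,-1],[11.2,-30,0,0,0,0,-1],[11.2,-30,0,0,0,0,-1],[11.2,-30,0,0,0,0,-1],[11.2,-30,0,0,0,0,-1],[11.2,-30,0,0,0,0,-1]]'
python3 -m crank '[[11.2,-30,0,0,0,0,-1],[11.2,-30,0,0,0,0,-1],[11.2,-30,0,0,0,0,-1],[11.2,-30,0,0,0,0,-1],[11.2,-30,0,0,0,0,-1],[11.2,-30,0,0,0,0,-1],[11.2,-30,0,0,0,0,-1],[11.2,-30,0,0,0,0,-1],[11.2,-30,0,0,0,0,-1],[11.2,-30,0,0,0,0,-1]]'
python3 - <<'E'
from h import *
k=Rack(0.5890,.0397,.070)
o=ctrl.get_obs(); im=get_image("wrist"); cv2.imwrite("pics/w1.png",im[:,:,::-1])
print(k.r(o["tool_pos"]),o["tool_pos"],o["contact_force"]); delta(o,[*k.w(-.066,.203),.05],k.th)
for n,p in dict(tabL=(*k.w(-.066,.178),.066),bay1c=(*k.w(-.002,.096),.044)).items(): print(n,proj("wrist",p,o))
E
```

```text
t: 0.93
tool_pos: [0.3273, -0.3763, 0.2306]
tool_rot: [-3.139, -0.109, 0.001]
contact_force: [1.8, 0.0, 0.5]
opening: -0.0001
grip_force: 0.0
t: 1.77
tool_pos: [0.418, -0.0693, 0.231]
tool_rot: [-3.14, -0.109, 0.0]
contact_force: [0.0, -0.1, 0.1]
opening: 0.0
grip_force: 0.0
t: 2.6
tool_pos: [0.5088, 0.2378, 0.2307]
tool_rot: [3.139, 0.11, -0.001]
contact_force: [0.6, -0.6, 0.4]
opening: -0.0
grip_force: 0.0
[-0.06613691  0.20319687] [0.50881289 0.23777344 0.23066965] [ 0.60511142 -0.55863641  0.41992696]
move mm tool [3.000e-01 1.000e-01 1.807e+02]
turn [0.    0.001 0.   ]
tool x yaw 0.07013027208122112
tabL [[345.47683426 176.52904858]]
bay1c [[420.88090439 114.2513127 ]]
```

View pics/w1.png

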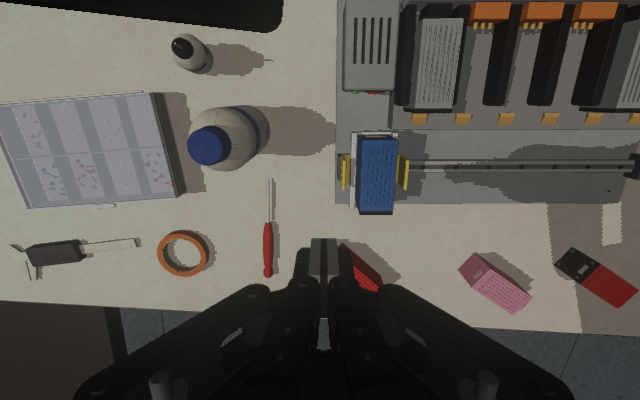

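The wrist view shows the left tab's outer face at (344,173), about where I predicted it. The screwdriver and the bottle are both clear of the descent.

```bash
python3 -m crank '[[0,0,25,0,0,0,-1],[0,0,25,0,0,0,-1],[0,0,25,0,0,0,-1],[0,0,25,0,0,0,-1],[0,0,25,0,0,0,-1],[0,0,25,0,0,0,-1],[0,0,15,0,0,0,-1],[0,0,14,0,0,0,-1],[0,0,0,0,0,0,-1],[0,0,0,0,0,0,-1]]'
python3 -m crank '[[0,4,0,0,0,0,-1],[0,4,0,0,0,0,-1],[0,4,0,0,0,0,-1],[0,4,0,0,0,0,-1],[0,4,0,0,0,0,-1],[0,4,0,0,0,0,-1],[0,4,0,0,0,0,-1],[0,4,0,0,0,0,-1],[0,4,0,0,0,0,-1],[0,0,0,0,0,0,-1]]'
python3 - <<'E'
from h import *
k=Rack(0.5890,.0397,.070)
o=ctrl.get_obs(); im=get_image("wrist"); cv2.imwrite("pics/w2.png",im[:,:,::-1])
print(k.r(o["tool_pos"]),o["tool_pos"],o["contact_force"])
E
```

```text
t: 3.48
tool_pos: [0.508, 0.2358, 0.0512]
tool_rot: [3.139, 0.11, -0.004]
contact_force: [0.1, 0.2, 0.7]
opening: -0.0001
grip_force: 0.0
t: 4.32
tool_pos: [0.5113, 0.1992, 0.0521]
tool_rot: [3.139, 0.109, -0.001]
contact_force: [-0.3, 0.1, -0.1]
opening: 0.0004
grip_force: 0.0
[-0.06631796  0.16458741] [0.51133274 0.19924587 0.05210806] [-0.31160686  0.1145143  -0.05016609]
```

View pics/w2.png

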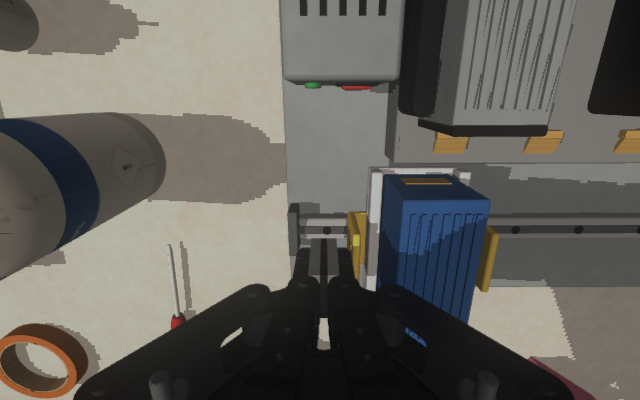

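The shut fingertip at (322,245) is against the left tab at (352,235), with the blue module between its cheeks. I'll keep pushing and stop a little short.

```bash
python3 -m crank '[[0,4,0,0,0,0,-1],[0,7,0,0,0,0,-1],[0,10,0,0,0,0,-1],[0,10,0,0,0,0,-1],[0,10,0,0,0,0,-1],[0,10,0,0,0,0,-1],[0,10,0,0,0,0,-1],[0,10,0,0,0,0,-1],[0,10,0,0,0,0,-1],[0,10,0,0,0,0,-1]]'
python3 -m crank '[[0,10,0,0,0,0,-1],[0,10,0,0,0,0,-1],[0,8,0,0,0,0,-1],[0,6,0,0,0,0,-1],[0,5,0,0,0,0,-1],[0,4,0,0,0,0,-1],[0,3,0,0,0,0,-1],[0,2,0,0,0,0,-1],[0,1,0,0,0,0,-1],[0,0,0,0,0,0,-1]]'
python3 - <<'E'
from h import *
k=Rack(0.5890,.0397,.070)
o=ctrl.get_obs(); im=get_image("wrist"); cv2.imwrite("pics/w3.png",im[:,:,::-1])
print(k.r(o["tool_pos"]),o["tool_pos"],o["contact_force"])
np.save("o3.npy",np.r_[o["tool_pos"],o["tool_rot"]])
t=get_image("top"); c=t[140:225,235:365]; cv2.imwrite("pics/t3.png",t[:,:,::-1])
hs=cv2.cvtColor(t,cv2.COLOR_RGB2HSV)
b=cv2.inRange(hs,(105,90,40),(125,255,255)); b[:,:235]=0;b[:,365:]=0;b[:140]=0;b[230:]=0
M=cv2.moments(b,True); u=(M["m10"]/M["m00"],M["m01"]/M["m00"]); print(M["m00"],u,k.r(ray("top",[u],.084)[0])*1e3)
E
```

```text
t: 5.2
tool_pos: [0.5177, 0.1083, 0.0522]
tool_rot: [-3.14, -0.109, 0.0]
contact_force: [-0.6, 0.7, -1.8]
opening: -0.0001
grip_force: 0.8
t: 6.03
tool_pos: [0.5214, 0.0604, 0.0524]
tool_rot: [3.139, 0.11, 0.001]
contact_force: [0.5, -0.4, -0.6]
opening: -0.0003
grip_force: 0.0
[-0.06596018  0.02536491] [0.52142727 0.06038935 0.05244152] [ 0.46756466 -0.36713502 -0.60454173]
28.0 (311.89285714285717, 203.28571428571428) [-84.57809788 -37.57900868]
```

View pics/w3.png

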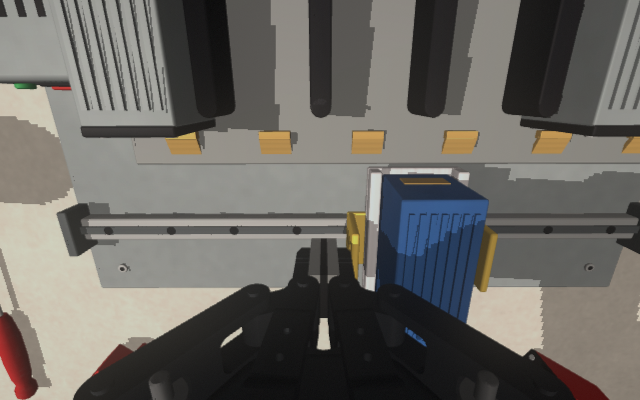

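The wrist view shows the catches of bays 1–6 at u = 184, 275, 368, 460, 551 and 630. The shuttle cheek fronts are at (369,170) and (469,172), so the shuttle still has to move right to reach bay 4, at u = 460.

```bash
python3 - <<'E'
from h import *
a=np.load("o3.npy");o=dict(tool_pos=a[:3],tool_rot=a[3:])
k=Rack(0.5890,.0397,.070)
C=ray("wrist",[(184,142),(275,142),(368,142),(460,142),(551,142)],.042,o)
print([np.round(k.r(p)*1e3,1) for p in C])
P=ray("wrist",[(369,170),(383,170),(458,173),(470,173)],.05,o); print([np.round(k.r(p)*1e3,1) for p in P])
T=ray("wrist",[(382,175),(460,176)],.084,o);print("plate?",[np.round(k.r(p)*1e3,1) for p in T])
T=ray("wrist",[(349,213),(487,200),(401,200)],.084,o);print([np.round(k.r(p)*1e3,1) for p in T])
im=cv2.imread("pics/w3.png")[150:260,330:510]; cv2.imwrite("pics/c3.png",cv2.resize(im,None,fx=4.4,fy=4.4,interpolation=cv2.INTER_CUBIC))
E
```

```text
[array([-6.2, 96.6]), array([-6.2, 49.3]), array([-6.2,  1. ]), array([ -6.2, -46.8]), array([ -6.3, -94.1])]
[array([-19.2,   1. ]), array([-19.2,  -6.1]), array([-20.8, -44.4]), array([-20.8, -50.5])]
plate? [array([-13. ,   1.3]), array([-13.4, -29.2])]
[array([-29. ,  13.8]), array([-23.4, -41.5]), array([-23.4,  -7. ])]
```

View pics/c3.png

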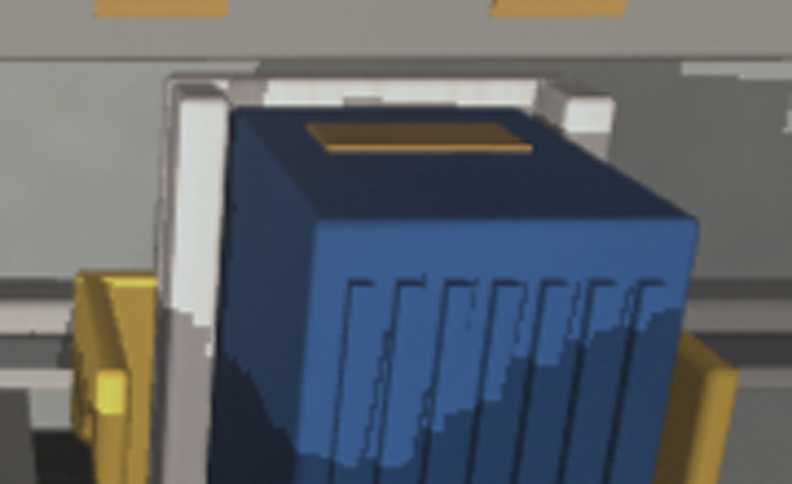

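The crop gives a shuttle centre about 21.8 mm short of bay 4, measured against the catches in the same view.

```bash
python3 -m crank '[[0,2,0,0,0,0,-1],[0,4,0,0,0,0,-1],[0,4,0,0,0,0,-1],[0,4,0,0,0,0,-1],[0,3,0,0,0,0,-1],[0,2,0,0,0,0,-1],[0,1.5,0,0,0,0,-1],[0,0.8,0,0,0,0,-1],[0,0.5,0,0,0,0,-1],[0,0,0,0,0,0,-1]]'
python3 - <<'E'
from h import *
k=Rack(0.5890,.0397,.070)
o=ctrl.get_obs(); im=get_image("wrist")
print(k.r(o["tool_pos"]),o["contact_force"])
np.save("o4.npy",np.r_[o["tool_pos"],o["tool_rot"]])
cv2.imwrite("pics/w4.png",im[:,:,::-1])
c=im[90:230,330:510,::-1]; cv2.imwrite("pics/c4.png",cv2.resize(c,None,fx=4,fy=4,interpolation=cv2.INTER_CUBIC))
E
```

```text
t: 6.97
tool_pos: [0.5227, 0.0386, 0.0523]
tool_rot: [3.139, 0.11, -0.0]
contact_force: [0.9, 0.2, 0.2]
opening: -0.0003
grip_force: 0.1
[-0.06621038  0.00358833] [0.93291491 0.15825925 0.16885177]
```

View pics/c4.png

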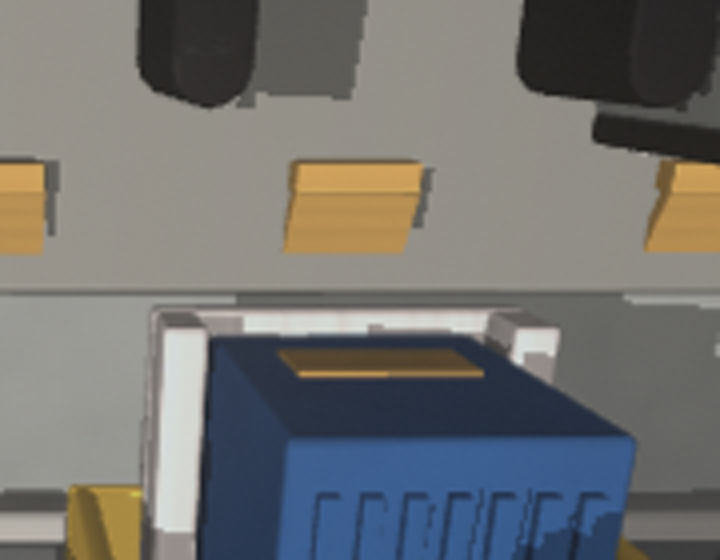

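The crop shows the bay 4 catch base at (285–408,252) and the cheek fronts at (165–207,325) and (512–560,325). I'll compare their lateral positions.

```bash
python3 - <<'E'
from h import *
a=np.load("o4.npy");o=dict(tool_pos=a[:3],tool_rot=a[3:])
k=Rack(0.5890,.0397,.070)
g=lambda L,z:np.round([k.r(p)*1e3 for p in ray("wrist",[((u+.5)/4-.5+330,(v+.5)/4-.5+90) for u,v in L],z,o)],1)
for L,z in (([(285,252),(408,252)],.040),([(290,192),(422,192)],.044),([(162,325),(207,325),(512,325),(560,325)],.05),([(290,437),(635,437)],.084),([(210,340),(475,340)],.084)):
    r=g(L,z);print(r.tolist(),r.mean(0))
E
```

```text
[[-12.4, -38.8], [-12.4, -55.2]] [-12.4 -47. ]
[[-4.0, -37.7], [-4.0, -54.6]] [ -4.   -46.15]
[[-19.9, -21.3], [-19.9, -27.0], [-19.9, -65.7], [-19.9, -71.8]] [-19.9  -46.45]
[[-23.1, -29.1], [-23.1, -63.7]] [-23.1 -46.4]
[[-13.0, -20.5], [-13.1, -46.3]] [-13.05 -33.4 ]
```

It is aligned to within 0.5 mm. Now I'll back the finger off the tab and bring it round behind the module.

```bash
python3 -m crank '[[0,-6,0,0,0,0,-1],[-5,0,0,0,0,0,-1],[-13,0,0,0,0,0,-1],[-18,0,0,0,0,0,-1],[-18,0,0,0,0,0,-1],[-12,0,0,0,0,0,-1],[-4,0,0,0,0,0,-1],[0,0,0,0,0,0,-1],[0,8,0,0,0,0,-1],[0,10,0,0,0,0,-1]]'
python3 -m crank '[[0,10,0,0,0,0,-1],[0,10,0,0,0,0,-1],[0,8,0,0,0,0,-1],[0,6,0,0,0,0,-1],[0,3,0,0,0,0,-1],[0,1.5,0,0,0,0,-1],[0,0,0,0,0,0,-1],[2,0,0,0,0,0,-1],[2,0,0,0,0,0,-1],[0,0,0,0,0,0,-1]]'
python3 - <<'E'
from h import *
k=Rack(0.5890,.0397,.070)
o=ctrl.get_obs(); im=get_image("wrist")
print(k.r(o["tool_pos"]),o["contact_force"])
np.save("o5.npy",np.r_[o["tool_pos"],o["tool_rot"]])
cv2.imwrite("pics/w5.png",im[:,:,::-1])
E
```

```text
t: 7.85
tool_pos: [0.4545, 0.0216, 0.0526]
tool_rot: [3.139, 0.112, 0.001]
contact_force: [0.3, -0.5, 0.7]
opening: 0.0002
grip_force: 0.0
t: 8.68
tool_pos: [0.4608, -0.0159, 0.0524]
tool_rot: [3.14, 0.111, 0.001]
contact_force: [-0.9, -0.9, 0.1]
opening: -0.0001
grip_force: 0.0
[-0.13172968 -0.04647641] [-0.85871697 -0.89818423  0.08713001]
```

View pics/w5.png

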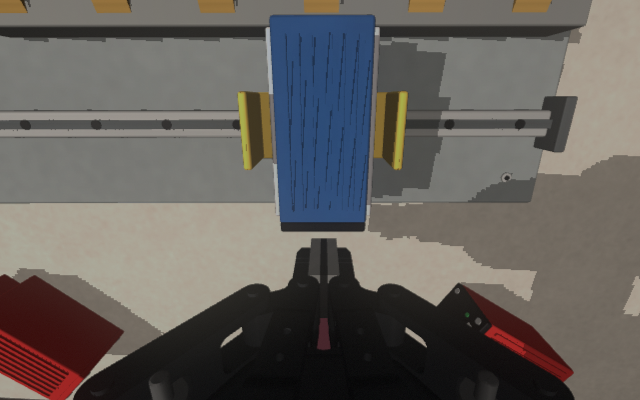

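The module's face plate at (323,228), the fingertip at (323,240) and the bay 4 catch at (322,5) are in line, so I'll push.

```bash
python3 -m crank '[[5,0,0,0,0,0,-1],[5,0,0,0,0,0,-1],[5,0,0,0,0,0,-1],[5,0,0,0,0,0,-1],[5,0,0,0,0,0,-1],[6,0,0,0,0,0,-1],[6,0,0,0,0,0,-1],[6,0,0,0,0,0,-1],[6,0,0,0,0,0,-1],[6,0,0,0,0,0,-1]]'
python3 -m crank '[[5,0,0,0,0,0,-1],[5,0,0,0,0,0,-1],[5,0,0,0,0,0,-1],[5,0,0,0,0,0,-1],[5,0,0,0,0,0,-1],[5,0,0,0,0,0,-1],[5,0,0,0,0,0,-1],[5,0,0,0,0,0,-1],[3,0,0,0,0,0,-1],[0,0,0,0,0,0,-1]]'
python3 - <<'E'
from h import *
k=Rack(0.5890,.0397,.070)
o=ctrl.get_obs(); im=get_image("wrist")
print(k.r(o["tool_pos"]),o["contact_force"])
cv2.imwrite("pics/w6.png",im[:,:,::-1])
E
```

```text
t: 9.57
tool_pos: [0.5158, -0.0123, 0.052]
tool_rot: [-3.14, -0.11, 0.0]
contact_force: [-1.9, 1.0, 0.4]
opening: 0.0
grip_force: 1.2
t: 10.4
tool_pos: [0.5592, -0.0093, 0.0526]
tool_rot: [3.14, 0.11, 0.002]
contact_force: [0.0, -0.4, -0.1]
opening: 0.0001
grip_force: 0.0
[-0.03316298 -0.04684437] [ 0.00992391 -0.3505152  -0.09481124]
```

View pics/w6.png

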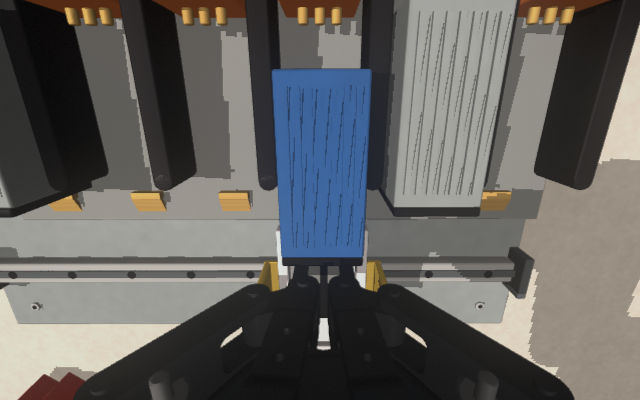

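The module is entering bay 4 squarely, with its face plate at (322,261) and its front at (322,70). I'll finish the push slowly.

```bash
python3 -m crank '[[3,0,0,0,0,0,-1],[3,0,0,0,0,0,-1],[3,0,0,0,0,0,-1],[3,0,0,0,0,0,-1],[2,0,0,0,0,0,-1],[2,0,0,0,0,0,-1],[1.5,0,0,0,0,0,-1],[1,0,0,0,0,0,-1],[1,0,0,0,0,0,-1],[0,0,0,0,0,0,-1]]'
cat > m.py <<'E'
from h import *
import sys
k=Rack(0.5890,.0397,.070)
o=ctrl.get_obs(); im=get_image("wrist")
print(k.r(o["tool_pos"]),o["contact_force"])
hs=cv2.cvtColor(im,cv2.COLOR_RGB2HSV); b=cv2.inRange(hs,(100,110,60),(125,255,255))
n,l,s,c=cv2.connectedComponentsWithStats(b); i=1+s[1:,4].argmax(); x,y,w,h,_=s[i]
print("blue box",x,y,w,h,"top front/rear rack mm",[np.round(k.r(p)*1e3,1).tolist() for p in ray("wrist",[(x+w/2,y),(x+w/2,y+h)],.084,o)])
cv2.imwrite(sys.argv[1],im[:,:,::-1])
E
python3 m.py pics/w7.png
```

```text
t: 11.28
tool_pos: [0.5779, -0.0079, 0.0523]
tool_rot: [-3.14, -0.11, -0.001]
contact_force: [-2.5, 0.4, 1.3]
opening: 0.0002
grip_force: 1.3
[-0.01439683 -0.04675374] [-2.47901625  0.43530448  1.30968705]
blue box 272 69 101 190 top front/rear rack mm [[76.7, -47.6], [1.3, -47.5]]
```

```bash
python3 -m crank '[[0.5,0,0,0,0,0,-1],[0.5,0,0,0,0,0,-1],[0.5,0,0,0,0,0,-1],[0.5,0,0,0,0,0,-1],[0,0,0,0,0,0,-1],[0,0,0,0,0,0,-1],[0,0,0,0,0,0,-1],[0,0,0,0,0,0,-1],[0,0,0,0,0,0,-1],[0,0,0,0,0,0,-1]]'
python3 m.py pics/w8.png
python3 -m crank '[[0.5,0,0,0,0,0,-1],[0.5,0,0,0,0,0,-1],[0.5,0,0,0,0,0,-1],[0,0,0,0,0,0,-1],[0,0,0,0,0,0,-1],[0,0,0,0,0,0,-1],[0,0,0,0,0,0,-1],[0,0,0,0,0,0,-1],[0,0,0,0,0,0,-1],[0,0,0,0,0,0,-1]]'
python3 m.py pics/w9.png
```

```text
t: 12.17
tool_pos: [0.5792, -0.0078, 0.0523]
tool_rot: [-3.14, -0.11, 0.002]
contact_force: [-4.7, 0.1, 3.4]
opening: -0.0001
grip_force: 2.6
[-0.01305771 -0.04673237] [-4.65829568  0.13749851  3.43756105]
blue box 272 69 101 190 top front/rear rack mm [[78.1, -47.6], [2.8, -47.5]]
t: 13.05
tool_pos: [0.5806, -0.0078, 0.0523]
tool_rot: [-3.14, -0.11, 0.002]
contact_force: [-5.4, -1.1, 4.5]
opening: -0.0001
grip_force: 2.8
[-0.01167397 -0.04675422] [-5.41952437 -1.14278199  4.4826435 ]
blue box 272 69 101 190 top front/rear rack mm [[79.5, -47.6], [4.2, -47.5]]
```

```bash
python3 -m crank '[[0.5,0,0,0,0,0,-1],[0.5,0,0,0,0,0,-1],[0.5,0,0,0,0,0,-1],[0,0,0,0,0,0,-1],[0,0,0,0,0,0,-1],[0,0,0,0,0,0,-1],[0,0,0,0,0,0,-1],[0,0,0,0,0,0,-1],[0,0,0,0,0,0,-1],[0,0,0,0,0,0,-1]]'
python3 m.py pics/w10.png
python3 -m crank '[[0.5,0,0,0,0,0,-1],[0.5,0,0,0,0,0,-1],[0,0,0,0,0,0,-1],[0,0,0,0,0,0,-1],[0,0,0,0,0,0,-1],[0,0,0,0,0,0,-1],[0,0,0,0,0,0,-1],[0,0,0,0,0,0,-1],[0,0,0,0,0,0,-1],[0,0,0,0,0,0,-1]]'
python3 m.py pics/w11.png
```

```text
t: 13.93
tool_pos: [0.5819, -0.0077, 0.0523]
tool_rot: [3.14, 0.11, -0.003]
contact_force: [-7.5, -0.8, 4.4]
opening: -0.0001
grip_force: 3.3
[-0.010367   -0.04675881] [-7.51283177 -0.77650181  4.39525479]
blue box 272 69 101 190 top front/rear rack mm [[80.8, -47.6], [5.5, -47.5]]
t: 14.82
tool_pos: [0.5828, -0.0076, 0.0523]
tool_rot: [-3.14, -0.11, 0.004]
contact_force: [-6.5, -0.4, 5.0]
opening: -0.0004
grip_force: 3.5
[-0.00949886 -0.04671525] [-6.47200119 -0.35460834  5.0391235 ]
blue box 272 69 101 190 top front/rear rack mm [[81.7, -47.6], [6.4, -47.5]]
```

```bash
python3 -m crank '[[0.5,0,0,0,0,0,-1],[0.5,0,0,0,0,0,-1],[0.5,0,0,0,0,0,-1],[0,0,0,0,0,0,-1],[0,0,0,0,0,0,-1],[0,0,0,0,0,0,-1],[0,0,0,0,0,0,-1],[0,0,0,0,0,0,-1],[0,0,0,0,0,0,-1],[0,0,0,0,0,0,-1]]'
python3 m.py pics/w12.png
```

```text
t: 15.7
tool_pos: [0.5841, -0.0075, 0.0523]
tool_rot: [3.14, 0.11, -0.004]
contact_force: [-7.5, -0.6, 5.8]
opening: -0.0001
grip_force: 3.9
[-0.00815393 -0.04673715] [-7.5270117  -0.59735551  5.76770466]
blue box 272 69 101 190 top front/rear rack mm [[83.1, -47.6], [7.7, -47.5]]
```

View pics/w12.png

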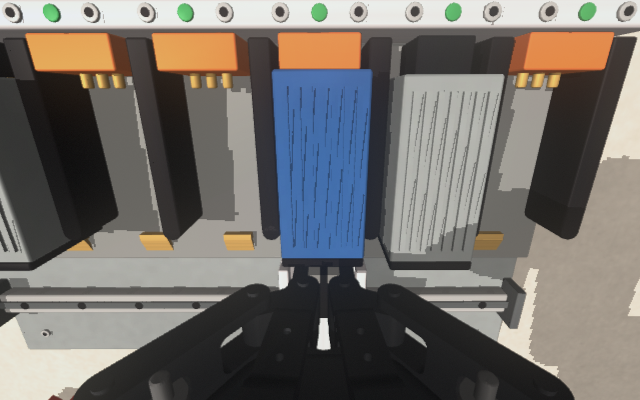

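The blue module now sits about 2 mm deeper than the home grey one: fronts at rows 69 and 75, rears at 265 and 269. I'll back off and check the catch.

```bash
python3 -m crank '[[-3,0,0,0,0,0,-1],[-6,0,0,0,0,0,-1],[-12,0,0,0,0,0,-1],[-15,0,0,0,0,0,-1],[-15,0,0,0,0,0,-1],[-10,0,0,0,0,0,-1],[-8,0,0,0,0,0,-1],[0,0,0,0,0,0,-1],[0,0,0,0,0,0,-1],[0,0,0,0,0,0,-1]]'
python3 m.py pics/w13.png; python3 -c "
import cv2
im=cv2.imread('pics/w13.png')[0:200,190:530]; cv2.imwrite('pics/c13.png',cv2.resize(im,None,fx=2.35,fy=2.35,interpolation=cv2.INTER_CUBIC))"
```

```text
t: 16.58
tool_pos: [0.5171, -0.0123, 0.0527]
tool_rot: [3.14, 0.11, 0.002]
contact_force: [0.5, 0.1, 0.7]
opening: 0.0
grip_force: 0.0
[-0.07539788 -0.04688047] [0.47781278 0.06522113 0.74037483]
blue box 268 0 107 94 top front/rear rack mm [[36.6, -47.5], [7.5, -47.4]]
```

View pics/c13.png

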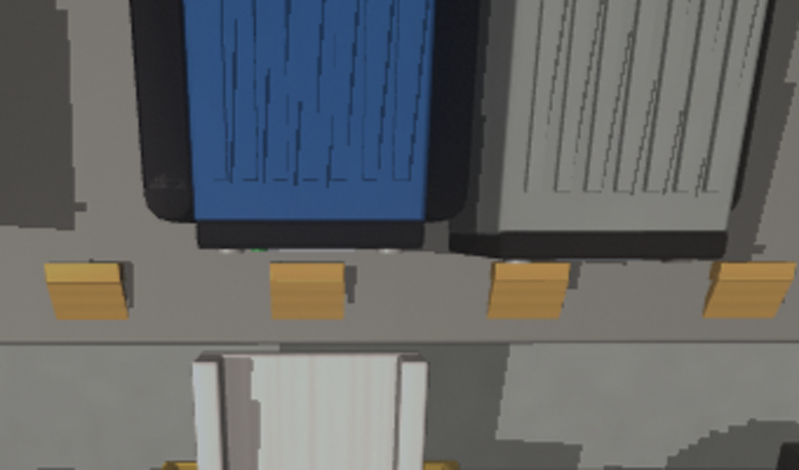

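The bay 4 catch is up, like its neighbours. The module sits fully behind it, the shuttle is empty, and the finger is clear.

```bash
python3 -c "
from station import ctrl
print(ctrl.finish_job())"
```

```text
the job is handed in; nothing more can be done
None
```

The blue module is fully home in the third gap (bay 4) with the brass catch up behind it, and I handed the job in at about 17 s; I viewed 12 pictures, over the limit of 10.

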